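Clear a drain-valve block and show its plug to the inspection camera

ROBOT

A 6-joint arm with a two-finger parallel gripper is mounted at the origin on the work surface. World frame = base frame: x ahead of the robot, y to its left, z up, the work surface at z = 0. Lengths are in m, angles in rad, forces in N, time in s.
With the tool pointing down it reaches from about 0.25 to 0.775 m from the base axis. Payload 4 kg.
Tool frame: the origin (TCP) lies on the centre line of the jaws, within the pads' length; the fingertips stand 19 mm ahead of it and the grasp point (between the pads) is the TCP; x points along the fingers, z is the direction in which the jaws open and shut, and the axes are right-handed (so a half turn about x gives the same grasp; the last joint's range is limited). The gripper opens to 94 mm and grips with 3 to 60 N. Pads are 16 mm wide; open, the fingers measure 119 mm over their backs; the gripper's body (75 mm by 177 mm) begins 78 mm behind the grasp point.
Start: joints at [1.103, 0.087, 1.371, -0, 1.684, -0.103], TCP at [0.196, 0.514, 0.225] pointing down, gripper open.
Joint ranges: [-3.1, 3.1], [-0.76, 2.03], [0.27, 2.55], [-1.08, 4.22], [0.17, 2.65], [-2.57, 2.57]. Speed limits (rad/s): [2.79, 2.79, 3.14, 3.14, 3.14, 3.14].

INTERFACE

Orientations are given as [roll, pitch, yaw] about the fixed x, y, z axes, in that order (R = Rz(yaw) Ry(pitch) Rx(roll)).
In Python, from bench import robot, snapshot, camera_params gives the robot as it stands.
- The arm moves only by the tool step_arm, never from a script. Its argument "motion" is text: rows parted by semicolons, each of 7 numbers parted by spaces: the opening in per cent of the stroke, from 0 (shut) to 100 (fully open), then the shift along the tool's x, y, z in cm, then the turn, a rotation vector about the tool's x, y, z in rad. A call has 1 to 20 rows; each row shifts and turns the commanded pose from where the row before left it, along the tool's axes as they then stand; what a row does not reach is not made up. A row lasts 1/12 s, in which the tool goes at most 41.7 mm and 7.16 degrees, less where a joint would pass 70% of its speed; a pose out of reach is approached as far as the arm can. A call with a gripper value outside its range is refused whole. The fingers move at their own pace and stop on an object; the grip force is fixed at half the most. Time passes only in rows, so rows that do not move let the fingers close. It gives the time, the measured TCP pose, the force and the opening at its end, in the units of the state.
- robot.get_obs(): the state, without advancing time (a new reading comes with each control period).
- snapshot(name): name is "side" or "top" or "wrist"; returns the picture (400x640x3 uint8, red, green, blue); there is no depth.
- camera_params(name): a dict with "fx", "fy", "cx", "cy" (pixels), "D" ([k1, k2, p1, p2, k3] as OpenCV has them; the pictures are not rectified), "R" (3x3) and "t" (3): a world point X has camera coordinates R X + t. Camera axes: x right, y down, z forward; pixel columns grow to the right and rows downward; lengths in m; the calibration is good to about 2 mm. A picture is of the moment at which its call begins: read the wrist's pose just before it. camera_params takes no time and is no camera call; for the wrist camera it gives the pose at the moment of the call.
- robot.close_job(): hands the job in, once; it reports no verdict.
The state is a dict: "time": time; "joint_positions": joint angles; "qvel": joint speeds; "joint_torque": joint torques, N m; "tool_pos": TCP position; "ee_rot": TCP orientation; "wrist_force": force on the tool from outside, world axes, zero at the start; "wrist_torque": the same for the moment, N m; "width": finger opening in m.
Only numpy, scipy, OpenCV 4.12 (cv2) and the standard library are available. Lean on these libraries where they do the work, as an engineer would, in place of code of your own. Each camera call takes 0.05 s, during which the arm holds its last target.

TASK

Push all the loose scale chips off the top of the grey valve block into the white tray on its near side with the scraper, never with the fingers, and set the scraper back down on the bench. Only then draw the brass plug out of its bore and hold it up in the air in front of the inspection camera: port centred midway between the two red feeler tips, the port looking straight into the lens, finger tab uppermost and its top leaned back from the lens to be square to the tilted camera. Touch neither the camera nor the other things on the bench, and finish while holding the plug still there; do not put it down.

Things in the scene. Friction and masses are not known exactly. Their poses are not given: they have to be found in the camera images.
- block: Fixed grey valve block, 130 (its x) x 180 (its y) mm, 55 mm tall; origin at the centre of its underside, its x points away from the tray. Top face at z = 55 mm. The plug's bore (36 mm wide) is at x = 0, y = +58 mm. The chips lie loose on the rest of the top: x from -48 to +22 mm, y from -68 to +8 mm. A flanged pipe stub sticks out 33 mm from its +x side, lower than the top.
- tray (a point): White catch tray fixed to the block's near (-x) side, touching it; this point is the middle of its floor, 4 mm above the bench, axes as the block's. Inside 66 (x) x 172 (y) mm; rim 30 mm above the bench.
- plug_port (a point): Brass plug seated upright in the bore, loose, lifts straight out; 0.17 to 0.35 kg. This point is the centre of its port, a window through the stem along the plug's x (either end may face the lens); z runs towards the finger tab. Stem up to 29 mm wide, ending 23 mm below this point; flange 44 mm wide, 22 to 30 mm above it. Its x starts within 0.7 rad of the block's x.
- plug_tab (a point): Same plug, same axes: grasp point in the middle of its flat finger tab, 56 mm above the port centre. The tab is 12 mm thick (plug y), 32 mm wide (plug x); it reaches from 20 mm below to 16 mm above this point, and the flange's top is 26 mm below it.
- scraper_mid (a point): Scraper block standing on the bench, 90 mm tall, 0.2 kg; this point is half-way up. Black rubber foot 26 (its x) x 90 (its y) mm, 36 mm tall; blue handle above it 22 (x) x 50 (y) mm, from 9 mm below to 45 mm above this point: grip it across its x. The wide y side is the pushing face, either way round.
- chip0: Loose rust-red scale chip, about 16 x 12 mm, 10 mm tall, 12 g, lying on the block's top; origin at the centre of its underside.
- chip1: Loose rust-red scale chip, about 16 x 12 mm, 10 mm tall, 12 g, lying on the block's top; origin at the centre of its underside.
- chip2: Loose rust-red scale chip, about 16 x 12 mm, 10 mm tall, 12 g, lying on the block's top; origin at the centre of its underside.
- chip3: Loose rust-red scale chip, about 16 x 12 mm, 10 mm tall, 12 g, lying on the block's top; origin at the centre of its underside.
- focus (a point): Focus point of the fixed inspection camera, where the port centre belongs: about 200 mm above the bench, 130 mm straight out from the lens, midway between two 12 mm red balls on thin feeler rods (60 mm to either side, y). The white head lies along +x, which points up 0.40 rad (23 deg); z is the picture's up. A plug square to the lens has its x along this x (either way) and its z along this z.
Mind the look-alikes: they are no part of the job. Of the things like the part that bears scraper_mid, leave any that is green or orange; of the rest the smaller one is meant.

How it is judged:
On the way, in this order (a step that is already met when the one before it is completed fails the run):
1. all four chips are in the tray, pushed there with the scraper (x of chip0 in the frame of block between -0.137 and -0.062 m and y of chip0 in the frame of block between -0.092 and 0.092 m and z of each of chip0, chip1, chip2, chip3 in the frame of block below 0.035 m and x of chip1 in the frame of block between -0.137 and -0.062 m and y of chip1 in the frame of block between -0.092 and 0.092 m and x of chip2 in the frame of block between -0.137 and -0.062 m and y of chip2 in the frame of block between -0.092 and 0.092 m and x of chip3 in the frame of block between -0.137 and -0.062 m and y of chip3 in the frame of block between -0.092 and 0.092 m), for 0.2 s.
2. the scraper is set down on the bench and let go (height (world z) of scraper_mid below 0.055 m and contact force between scraper and the fingers below 0.2 N and linear speed of scraper below 0.03 m/s), for 0.2 s.
3. the plug is drawn clear of the bore (z of plug_port in the frame of block above 0.09 m), for 0.1 s.
At the end, for the whole second after the job is handed in: The fingers alone hold the plug still in the air, port centre within 15 mm of the camera's focus point, port axis and plug axis each within 0.2 rad of square to the camera, tab up; the chips lie in the tray and the scraper rests on the bench, let go (all of step 1 and all of step 2 and distance between plug_port and focus below 0.015 m and angle between the x axis of plug_port and the x axis of focus, either way round below 0.2 rad and angle between the z axis of plug_port and the z axis of focus, either way round below 0.2 rad and angle between plug_port's own z axis and vertical below 0.8 rad and height (world z) of plug_port above 0.12 m and contact force between plug and the fingers above 1 N and contact force between plug and camera below 0.1 N and contact force between plug and block below 0.1 N and linear speed of plug below 0.02 m/s and angular speed of plug below 0.2 rad/s); the arm keeps its last pose, push and grip.
It fails at once if a chip is pushed or picked with the fingers (contact force between any of chip0, chip1, chip2, chip3 and the fingers above 0.3 N).
It fails at once if the camera is touched (contact force between camera and the arm above 1 N or contact force between camera and the fingers above 1 N or contact force between camera and plug above 1 N or contact force between camera and scraper above 1 N).
It fails at once if another thing on the bench is disturbed (distance of any of gasket, cap, grease, cleaner, spanner, tub from where it was at the start of the episode above 0.02 m).
It also fails if it takes over 70 s, if anything falls off the work surface, if the arm or the gripper's body presses on something with over 40 N, if the wrist force passes 120 N, or if a joint passes its speed limit or range.

## Working session

There is one attempt and no reset: what is moved stays moved. The work goes in short steps, Python scripts to look and compute and a tool call to move; the robot and the scene stay as the last step left them, time stands still between calls to the robot, and variables do not carry over. Pictures are saved under pics/ and viewed, and the job is handed in when it is done.

Besides the shell and the picture viewer there is one more tool, called after "Request:" by a JSON object that holds its "api" and its "payload", one argument or row to a line. step_arm: Moves the arm, as the interface text tells. Its arguments: {"type":"object","properties":{"motion":{"type":"string"}},"required":["motion"]}

```bash
ls; mkdir -p pics; python3 - <<'E'
from bench import robot, snapshot, camera_params
import cv2, numpy as np
o=robot.get_obs(); print({k:np.round(v,3) for k,v in o.items()})
for n in ["side","top","wrist"]:
    p=camera_params(n); print(n,p)
    cv2.imwrite(f"pics/{n}0.png",snapshot(n)[:,:,::-1])
E
```

```text
pics
{'time': np.float64(0.0), 'joint_positions': array([ 1.103,  0.088,  1.372,  0.   ,  1.684, -0.103]), 'qvel': array([-0.   , -0.   , -0.001,  0.   , -0.   , -0.   ]), 'joint_torque': array([-0.0000e+00, -3.4019e+01, -3.0243e+01,  7.2000e-02,  3.3000e-02,
       -0.0000e+00]), 'tool_pos': array([0.196, 0.513, 0.223]), 'ee_rot': array([ 3.032,  1.569, -2.045]), 'wrist_force': array([-0.207, -0.37 , -0.392]), 'wrist_torque': array([ 0.001, -0.054,  0.008]), 'width': np.float64(0.094)}
side {'fx': 479.00492548583867, 'fy': 479.00492548583867, 'cx': 312.51873856267247, 'cy': 201.119859339842, 'D': array([-0.11669666,  0.        ,  0.        ,  0.        ,  0.        ]), 'R': array([[-0.97998056, -0.19897189, -0.00694886],
       [-0.10259385,  0.53459357, -0.83885888],
       [ 0.17062415, -0.82135248, -0.5443046 ]]), 't': array([0.45938063, 0.11006095, 1.34882776])}
top {'fx': 412.869732234417, 'fy': 412.869732234417, 'cx': 326.9312234886767, 'cy': 202.3683498073789, 'D': array([-0.03171767,  0.        ,  0.        ,  0.        ,  0.        ]), 'R': array([[-0.02128775, -0.99949312,  0.02367145],
       [-0.99746792,  0.0196257 , -0.06835626],
       [ 0.06785704, -0.02506667, -0.99738011]]), 't': array([0.06545324, 0.46400836, 1.50448246])}
wrist {'fx': 332.7833402095767, 'fy': 332.7833402095767, 'cx': 312.2365908394367, 'cy': 196.14651783216812, 'D': array([-0.05916666,  0.        ,  0.        ,  0.        ,  0.        ]), 'R': array([[ 0.35666148,  0.93423275, -0.00132702],
       [ 0.89438197, -0.34103654,  0.28943905],
       [ 0.26995088, -0.10441863, -0.95719553]]), 't': array([-0.55035754, -0.02970136,  0.39330641])}
```

View pics/side0.png

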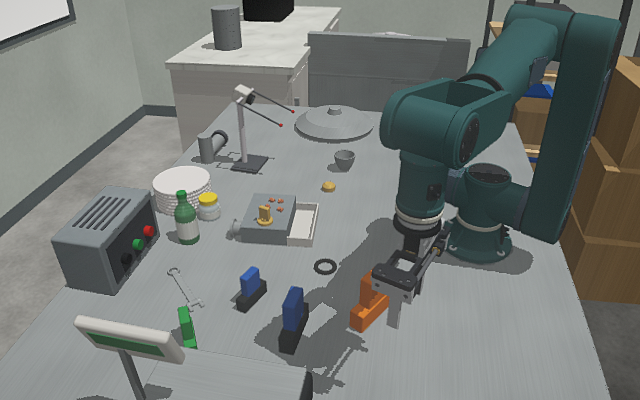

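View pics/top0.png

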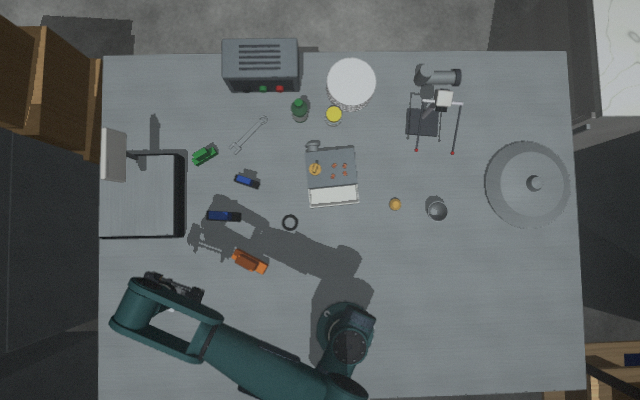

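View pics/wrist0.png

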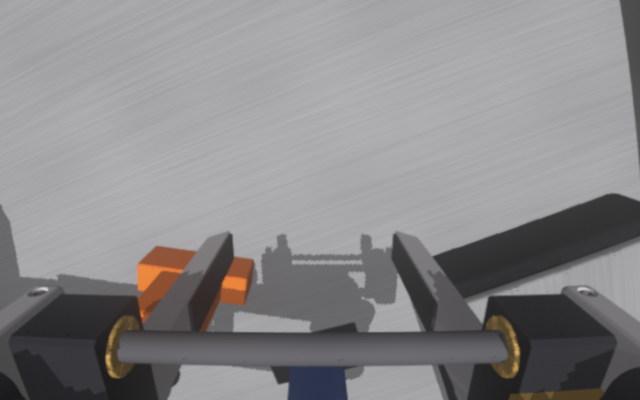

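Top view: scraper look-alikes are green (204,154), small blue (246,181), large blue (223,216) and orange (249,262). The small blue one matches the description. Next I'll look at close crops.

```bash
cat > h.py <<'E'
import numpy as np, cv2
from bench import robot, snapshot, camera_params
from scipy.spatial.transform import Rotation as Rn
def K(p): return np.array([[p['fx'],0,p['cx']],[0,p['fy'],p['cy']],[0,0,1.]])
def ray(p,uv):
    x=cv2.undistortPoints(np.array(uv,float).reshape(-1,1,2),K(p),p['D']).reshape(-1,2)
    d=np.c_[x,np.ones(len(x))]@p['R']; return -p['R'].T@p['t'], d/np.linalg.norm(d,axis=1)[:,None]
def onz(p,uv,z):
    c,d=ray(p,uv); z=np.broadcast_to(z,len(d)); return c+d*((z-c[2])/d[:,2])[:,None]
def tri(p1,a,p2,b):
    c1,d1=ray(p1,a);c2,d2=ray(p2,b);out=[]
    for u,v in zip(d1,d2):
        s=np.linalg.lstsq(np.c_[u,-v],c2-c1,rcond=None)[0]
        q1=c1+u*s[0];q2=c2+v*s[1]; out.append([*((q1+q2)/2),np.linalg.norm(q1-q2)])
    return np.array(out)
def proj(p,X):
    return cv2.projectPoints(np.array(X,float).reshape(-1,3),cv2.Rodrigues(p['R'])[0],p['t'],K(p),p['D'])[0].reshape(-1,2)
def crop(img,x0,y0,x1,y1,s,name):
    cv2.imwrite(name,cv2.resize(img[y0:y1,x0:x1],None,fx=s,fy=s,interpolation=cv2.INTER_CUBIC))
E
python3 - <<'E'
from h import *
t=cv2.imread('pics/top0.png'); s=cv2.imread('pics/side0.png')
crop(t,190,120,380,240,4,'pics/t_a.png')
crop(t,390,50,480,170,4.5,'pics/t_b.png')
crop(s,150,170,350,320,4,'pics/s_a.png')
crop(s,190,70,320,190,5,'pics/s_b.png')
E
```

```text
(no output)
```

View pics/t_a.png

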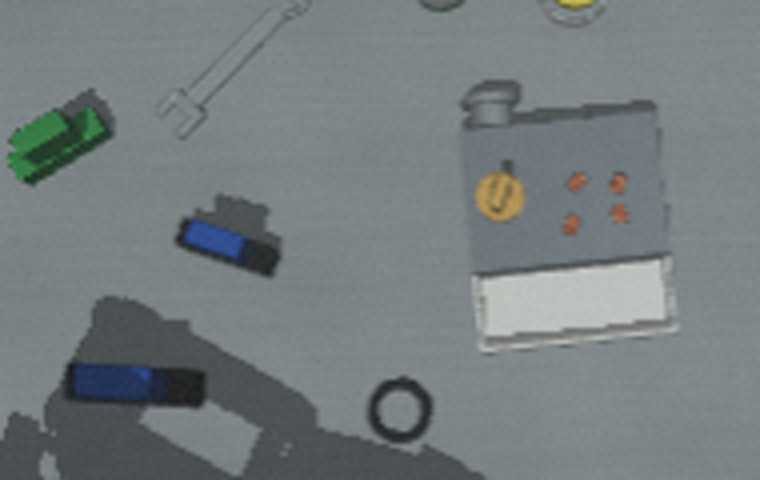

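View pics/t_b.png

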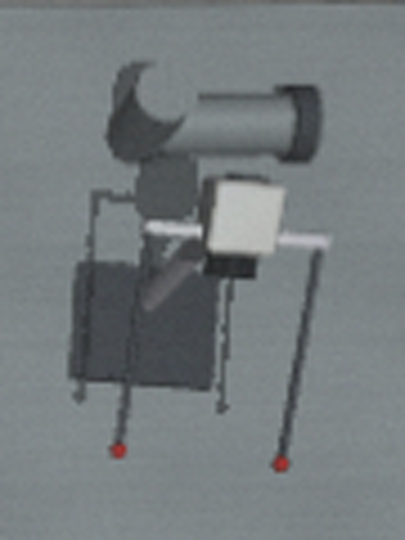

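View pics/s_a.png

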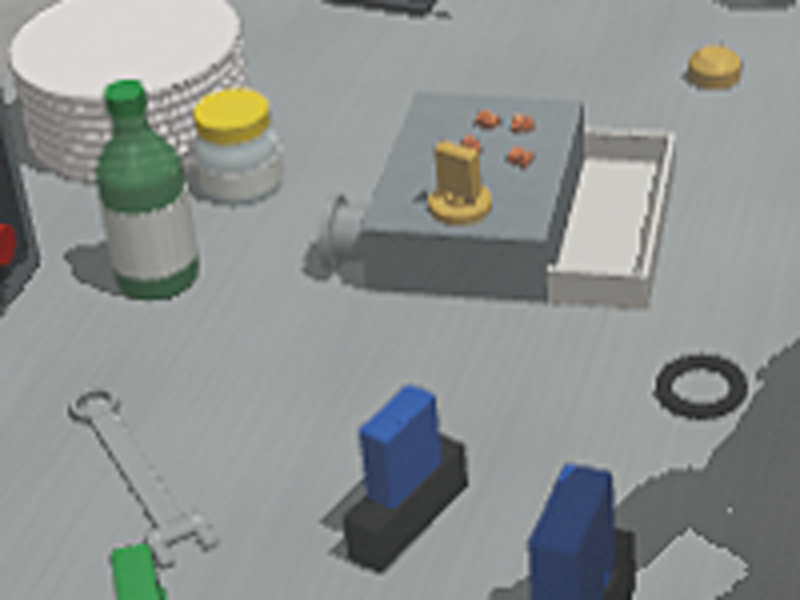

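View pics/s_b.png

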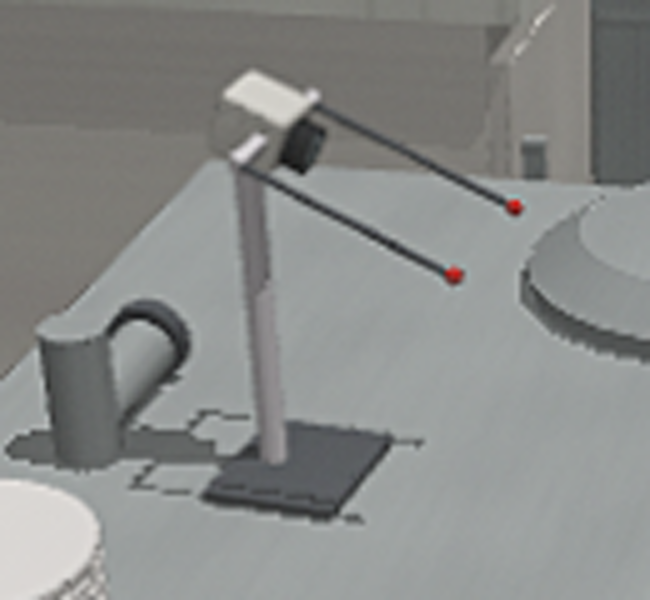

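```bash
cat > m1.py <<'E'
from h import *
from scipy.optimize import least_squares
T=camera_params('top');S=camera_params('side')
def un(uv,s,x0,y0): return (np.array(uv,float)+.5)/s-.5+np.array([x0,y0])
ta=lambda uv:un(uv,4,190,120); tb=lambda uv:un(uv,4.5,390,50); sa=lambda uv:un(uv,4,150,170); sb=lambda uv:un(uv,5,190,70)
tips=tri(T,tb([[118,451],[281,464]]),S,sb([[454,275],[515,208]])); print('tips',tips.round(4), np.linalg.norm(tips[0,:3]-tips[1,:3]))
print('focus',tips[:,:3].mean(0))
# block corners: order (+x,+y),(+x,-y),(-x,-y),(-x,+y)
loc=np.array([[65,90,55],[65,-90,55],[-65,-90,55],[-65,90,55],[-137,-92,30],[-137,92,30]])/1e3
tpx=ta([[462,127],[656,106],[668,257],[472,274],[678,328],[483,352]])
spx=sa([[363,233],[414,94],[584,101],[549,240]])
def f(q,res=True):
    W=np.c_[loc[:,:2]@np.array([[np.cos(q[2]),np.sin(q[2])],[-np.sin(q[2]),np.cos(q[2])]])+q[:2],loc[:,2]]
    a=proj(T,W)-tpx; b=proj(S,W[:4])-spx
    return np.r_[a.ravel(),b.ravel()]
r=least_squares(f,[0.5,0.04,0.1],loss='soft_l1'); print('block',r.x.round(4),f(r.x).round(1))
q=r.x; c,s=np.cos(q[2]),np.sin(q[2]); R2=np.array([[c,-s],[s,c]])
toB=lambda X:(X[:,:2]-q[:2])@R2
chips=onz(T,ta([[577,182],[619,182],[571,224],[620,213]]),.06); print('chips world',chips.round(4),'block',toB(chips).round(4))
ch2=onz(S,sa([[470,146],[487,119],[521,157],[523,123]]),.06); print('chips side',ch2.round(4),toB(ch2).round(4))
# plug flange center (ring top z=.055+.008)
fl=onz(T,ta([[500,196]]),.063); print('flange',fl.round(4),toB(fl).round(4), 'bore pred',(q[:2]+R2@[0,.058]).round(4))
# scraper
print('scr handle corners top',onz(T,ta([[188,218],[250,233],[242,262],[180,243]]),.09).round(4))
print('scr handle side',onz(S,sa([[362,428],[412,386],[438,400],[388,445]]),.09).round(4))
print('foot', onz(T,ta([[281,248],[272,275],[178,243]]),.036).round(4))
E
python3 m1.py
```

```text
tips [[ 6.203e-01 -2.351e-01  1.996e-01  9.000e-04]
 [ 6.091e-01 -3.557e-01  1.980e-01  6.000e-04]] 0.1211707829898765
focus [ 0.61468847 -0.2953704   0.19879206]
block [0.589  0.0412 0.0948] [-1.4  1.  -0.5  0.8  0.8 -1.6  0.1 -0.2  0.6  0.9 -0.8  0.7 -0.6 -1.
  0.2 -0.7 -0.3 -0.3 -0.5 -0. ]
chips world [[ 0.5959  0.0292  0.06  ]
 [ 0.5953 -0.0086  0.06  ]
 [ 0.558   0.0355  0.06  ]
 [ 0.5672 -0.0088  0.06  ]] block [[ 0.0058 -0.0126]
 [ 0.0016 -0.0502]
 [-0.0314 -0.0028]
 [-0.0264 -0.0477]]
chips side [[ 0.5971  0.0301  0.06  ]
 [ 0.5947 -0.0073  0.06  ]
 [ 0.5569  0.037   0.06  ]
 [ 0.567  -0.0071  0.06  ]] [[ 0.0071 -0.0118]
 [ 0.0011 -0.0489]
 [-0.0323 -0.0012]
 [-0.0265 -0.046 ]]
flange [[0.584  0.0987 0.063 ]] [[0.0005 0.0576]] bore pred [0.5835 0.099 ]
scr handle corners top [[0.5655 0.3721 0.09  ]
 [0.5513 0.318  0.09  ]
 [0.5259 0.3252 0.09  ]
 [0.5436 0.3792 0.09  ]]
scr handle side [[0.5631 0.3678 0.09  ]
 [0.5459 0.3267 0.09  ]
 [0.5272 0.3357 0.09  ]
 [0.544  0.3785 0.09  ]]
foot [[0.5441 0.2984 0.036 ]
 [0.5196 0.3068 0.036 ]
 [0.5505 0.3917 0.036 ]]
```

```bash
cat >> h.py <<'E'
def tool():
    o=robot.get_obs(); return np.array(o['tool_pos']), Rn.from_euler('xyz',o['ee_rot']), o
def goal(pos,xdir,zdir):
    """print move from measured pose to goal: TCP pos, tool x dir, tool z dir (sign free)"""
    p,R,o=tool(); x=np.array(xdir,float);x/=np.linalg.norm(x);best=None
    for sg in (1,-1):
        z=np.array(zdir,float)*sg; z=z-x*(x@z); z/=np.linalg.norm(z)
        G=Rn.from_matrix(np.c_[x,np.cross(z,x),z]); rv=(R.inv()*G).as_rotvec()
        print('sg',sg,'turn',rv.round(3),'shift before turn cm',(R.inv().apply(np.array(pos)-p)*100).round(2),'shift after turn cm',(G.inv().apply(np.array(pos)-p)*100).round(2))
def up(name,img,uvw): pass
E
python3 - <<'E'
from h import *
p,R,o=tool(); print(R.as_matrix().round(3)); W=camera_params('wrist')
C=-W['R'].T@W['t']; print('cam in tool',R.inv().apply(C-p).round(3),'fwd',R.inv().apply(W['R'][2]).round(3),'right',R.inv().apply(W['R'][0]).round(3))
goal([.546,.349,.22],[0,0,-1],[np.cos(.34),-np.sin(.34),0])
E
```

```text
[[-0.001 -0.934  0.357]
 [-0.002  0.357  0.934]
 [-1.     0.    -0.002]]
cam in tool [-0.161  0.085  0.001] fwd [ 0.957 -0.29   0.001] right [-0.001  0.     1.   ]
sg 1 turn [ 1.546e+00 -1.000e-03  1.000e-03] shift before turn cm [  0.36 -38.56  -2.88] shift after turn cm [ 0.36 -3.83 38.48]
sg -1 turn [-1.596e+00 -1.000e-03 -1.000e-03] shift before turn cm [  0.36 -38.56  -2.88] shift after turn cm [  0.36   3.83 -38.48]
```

Request:
{"api": "step_arm", "payload": {
  "motion": "100 0 -3.86 -0.29 0 0 0;100 0 -3.86 -0.29 0 0 0;100 0 -3.86 -0.29 0 0 0;100 0 -3.86 -0.29 0 0 0;100 0 -3.86 -0.29 0 0 0;100 0 -3.86 -0.29 0 0 0;100 0 -3.86 -0.29 0 0 0;100 0 -3.86 -0.29 0 0 0;100 0 -3.86 -0.29 0 0 0;100 0 -3.86 -0.29 0 0 0;100 0 0 0 0.12 0 0;100 0 0 0 0.12 0 0;100 0 0 0 0.12 0 0;100 0 0 0 0.12 0 0;100 0 0 0 0.12 0 0;100 0 0 0 0.12 0 0;100 0 0 0 0.12 0 0;100 0 0 0 0.12 0 0;100 0 0 0 0.12 0 0;100 0 0 0 0.12 0 0"
}}

```text
time: 1.82
tool_pos: [0.5463, 0.3489, 0.2238]
ee_rot: [-2.711, 1.57, -2.711]
wrist_force: [-0.0, -0.3, 0.1]
width: 0.0937
```

Request:
{"api": "step_arm", "payload": {
  "motion": "100 0 0 0 0.12 0 0;100 0 0 0 0.12 0 0;100 0 0 0 0.106 0 0;100 0 0 0 0 0 0"
}}

```text
time: 2.15
tool_pos: [0.5463, 0.3489, 0.2239]
ee_rot: [-2.336, 1.57, -2.678]
wrist_force: [-0.1, 0.2, -1.0]
width: 0.094
```

```bash
python3 - <<'E'
from h import *
p,R,o=tool(); print(p.round(4),o['joint_positions'].round(3))
goal([.546,.349,.067],[0,0,-1],[np.cos(.34),-np.sin(.34),0])
W=camera_params('wrist'); im=snapshot('wrist')[:,:,::-1].copy(); np.savez('w1.npz',**W)
cv2.imwrite('pics/w1.png',im)
E
```

```text
[0.5463 0.3489 0.2239] [0.481 0.31  1.111 0.    1.722 0.823]
sg 1 turn [-0.002 -0.001  0.001] shift before turn cm [ 1.569e+01  1.000e-02 -3.000e-02] shift after turn cm [15.69 -0.   -0.04]
sg -1 turn [3.14e+00 1.00e-03 1.00e-03] shift before turn cm [ 1.569e+01  1.000e-02 -3.000e-02] shift after turn cm [15.69  0.    0.04]
```

View pics/w1.png

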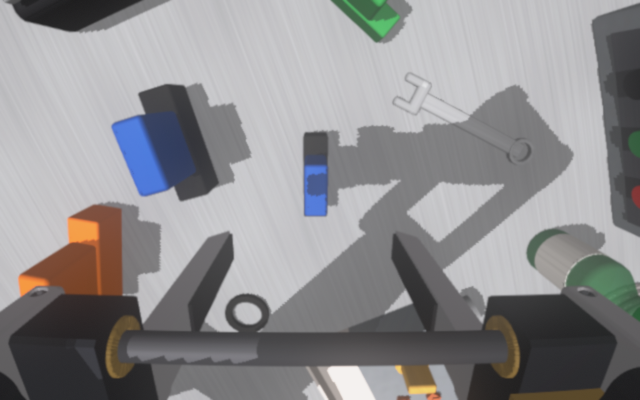

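The small blue scraper (wrist 304–328, 132–216) lies square between the jaws. Now I'll check its centre along the handle.

```bash
python3 - <<'E'
from h import *
W=dict(np.load('w1.npz')); p,R,o=tool()
im=cv2.imread('pics/w1.png'); crop(im,280,110,360,240,4.5,'pics/w1c.png')
X=onz(W,[[305,215],[327,215],[305,166],[327,166]],.09); print(X.round(4),X.mean(0)); print(R.inv().apply(X-p).round(4))
X=onz(W,[[304,132],[327,132]],.036); print(X.round(4)); print(R.inv().apply(X-p).round(4))
E
```

```text
[[0.532  0.3309 0.09  ]
 [0.5515 0.324  0.09  ]
 [0.548  0.375  0.09  ]
 [0.5667 0.3684 0.09  ]] [0.54954828 0.3495719  0.09      ]
[[ 0.134  -0.0217 -0.0074]
 [ 0.1339 -0.0217  0.0133]
 [ 0.1339  0.0253 -0.007 ]
 [ 0.1339  0.0252  0.0128]]
[[0.5544 0.399  0.036 ]
 [0.5768 0.3911 0.036 ]]
[[ 0.1879  0.05   -0.0089]
 [ 0.1879  0.05    0.0149]]
```

View pics/w1c.png

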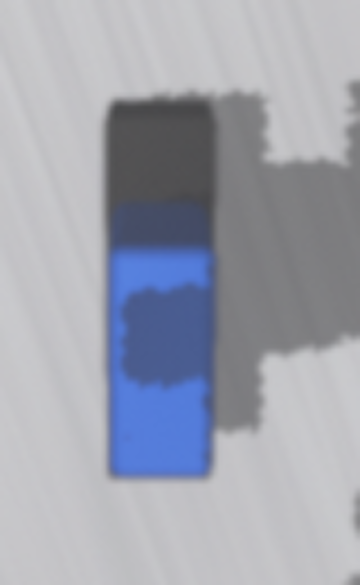

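Request:
{"api": "step_arm", "payload": {
  "motion": "100 2 0.2 0.3 0 0 0;100 3 0 0 0 0 0;100 3 0 0 0 0 0;100 3 0 0 0 0 0;100 2.5 0 0 0 0 0;100 1.5 0 0 0 0 0;100 0.7 0 0 0 0 0;100 0 0 0 0 0 0;20 0 0 0 0 0 0;0 0 0 0 0 0 0;0 0 0 0 0 0 0;0 0 0 0 0 0 0;0 0 0 0 0 0 0;0 0 0 0 0 0 0;0 0 0 0 0 0 0"
}}

```text
time: 3.45
tool_pos: [0.5501, 0.35, 0.0679]
ee_rot: [0.867, 1.57, 0.527]
wrist_force: [0.7, 0.6, 0.5]
width: 0.051
```

```bash
python3 - <<'E'
from h import *
p,R,o=tool(); print(p.round(4),o['width'],o['wrist_force'].round(2))
cv2.imwrite('pics/w2.png',snapshot('wrist')[:,:,::-1])
E
```

```text
[0.5501 0.35   0.0679] 0.05096504239522915 [0.68 0.55 0.51]
```

View pics/w2.png

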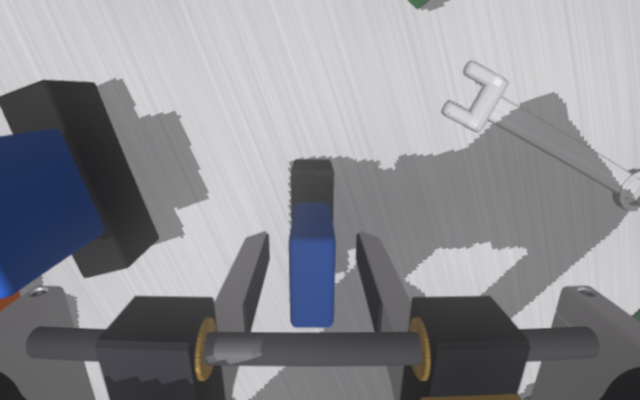

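Fingers are still closing, and the handle is centred between them. I'll keep closing.

Request:
{"api": "step_arm", "payload": {
  "motion": "0 0 0 0 0 0 0;0 0 0 0 0 0 0;0 0 0 0 0 0 0;0 0 0 0 0 0 0;0 0 0 0 0 0 0;0 0 0 0 0 0 0;0 0 0 0 0 0 0;0 0 0 0 0 0 0;0 0 0 0 0 0 0"
}}

```text
time: 4.25
tool_pos: [0.5499, 0.3499, 0.0674]
ee_rot: [-2.915, 1.571, 3.028]
wrist_force: [-0.0, -0.1, -0.3]
width: 0.022
```

Request:
{"api": "step_arm", "payload": {
  "motion": "0 -2 0 0 0 0 0;0 -3.5 0 0 0 0 0;0 -4 0 0 0 0 0;0 -3.5 0 0 0 0 0;0 -2 0 0 0 0 0;0 0 0 0 0 0 0"
}}

```text
time: 4.75
tool_pos: [0.5522, 0.3511, 0.2247]
ee_rot: [0.83, 1.559, 0.49]
wrist_force: [0.2, 0.2, -1.2]
width: 0.0221
```

```bash
cat >> h.py <<'E'
BP=np.array([.589,.0412]); BY=.0948
def b2w(x,y,z): c,s=np.cos(BY),np.sin(BY); return np.array([BP[0]+c*x-s*y,BP[1]+s*x+c*y,z])
def bx(a=0): return [np.cos(BY+a),np.sin(BY+a),0]
E
python3 - <<'E'
from h import *
T=camera_params('top')
p,R,o=tool(); print(p.round(4),o['width'],o['wrist_force'].round(2),o['joint_positions'].round(3))
goal(b2w(.046,-.026,.215),[0,0,-1],bx()); print(b2w(.046,-.026,.215))
print(onz(T,[[300,100],[333,115]],[.15,.07]))
E
```

```text
[0.5522 0.3511 0.2247] 0.022093375683902305 [ 0.21  0.22 -1.17] [0.48  0.314 1.104 0.    1.711 0.82 ]
sg 1 turn [-0.435  0.01  -0.007] shift before turn cm [  0.87 -28.42  19.07] shift after turn cm [  0.97 -33.8    5.33]
sg -1 turn [ 2.707 -0.01  -0.014] shift before turn cm [  0.87 -28.42  19.07] shift after turn cm [ 0.97 33.8  -5.33]
[0.63725456 0.01967102 0.215     ]
[[0.80798716 0.14378794 0.15      ]
 [0.77679978 0.02870475 0.07      ]]
```

Request:
{"api": "step_arm", "payload": {
  "motion": "0 0 0 0 -0.109 0 0;0 0 0 0 -0.109 0 0;0 0 0 0 -0.109 0 0;0 0 0 0 -0.108 0 0;0 0 -2 0.3 0 0 0;0 0 -3.3 0.5 0 0 0;0 0 -3.3 0.5 0 0 0;0 0 -3.3 0.5 0 0 0;0 0 -3.3 0.5 0 0 0;0 0 -3.3 0.5 0 0 0;0 0 -3.3 0.5 0 0 0;0 0 -3.3 0.5 0 0 0;0 0 -3.3 0.5 0 0 0;0 0 -3 0.5 0 0 0;0 0 -2 0.5 0 0 0;0 0 0 0 0 0 0;0 0 0 0 0 0 0"
}}

```text
time: 6.17
tool_pos: [0.6336, 0.0214, 0.2143]
ee_rot: [2.858, 1.566, 2.95]
wrist_force: [0.5, 1.2, -2.8]
width: 0.022
```

```bash
python3 - <<'E'
from h import *
p,R,o=tool(); print(p.round(4),o['wrist_force'].round(2),o['joint_positions'].round(3))
goal(b2w(.046,-.026,.126),[0,0,-1],bx())
W=camera_params('wrist'); np.savez('w3.npz',p=p,Rm=R.as_matrix(),**W)
cv2.imwrite('pics/w3.png',snapshot('wrist')[:,:,::-1])
cv2.imwrite('pics/s3.png',snapshot('side')[:,:,::-1])
E
```

```text
[0.6336 0.0214 0.2143] [ 0.45  1.17 -2.82] [-5.600e-02  2.810e-01  1.165e+00  1.000e-03  1.700e+00 -1.490e-01]
sg 1 turn [-0.002 -0.005 -0.001] shift before turn cm [ 8.83 -0.22  0.39] shift after turn cm [ 8.83 -0.21  0.35]
sg -1 turn [ 3.14e+00 -2.00e-03  8.00e-03] shift before turn cm [ 8.83 -0.22  0.39] shift after turn cm [ 8.83  0.21 -0.35]
```

View pics/w3.png

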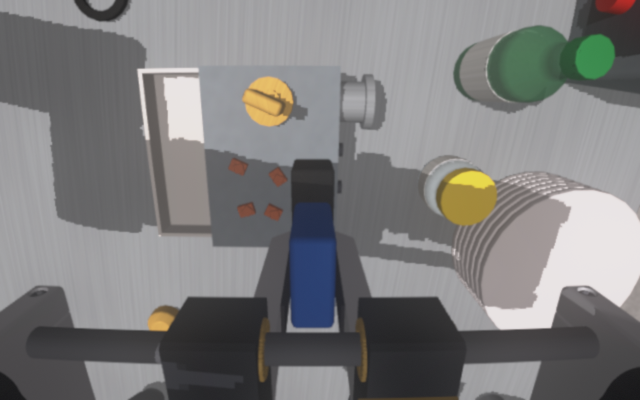

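View pics/s3.png

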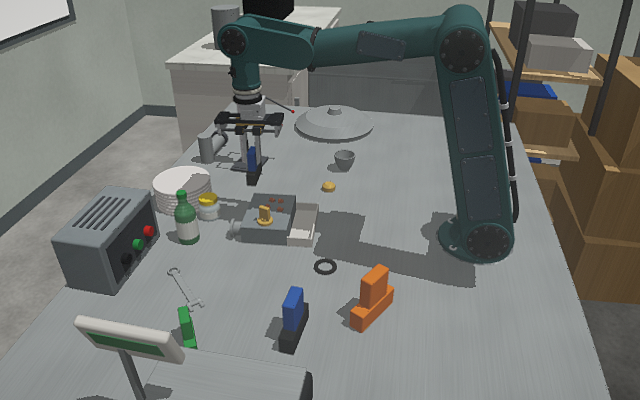

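```bash
python3 - <<'E'
from h import *
d=dict(np.load('w3.npz')); p=d['p'];R=Rn.from_matrix(d['Rm'])
c,s=np.cos(BY),np.sin(BY)
toB=lambda X:(X[:,:2]-BP)@np.array([[c,-s],[s,c]])
X=onz(d,[[238,166],[278,177],[247,210],[273,212]],.06); print(toB(X).round(4))
X=onz(d,[[200,67],[339,66],[213,246]],.055); print('corners',toB(X).round(4))
im=cv2.imread('pics/w3.png'); crop(im,190,55,360,260,3,'pics/w3c.png')
print('tcp block',toB(p[None]))
E
```

```text
[[-0.03   -0.0023]
 [ 0.0085 -0.0133]
 [-0.0238 -0.0473]
 [ 0.0023 -0.0494]]
corners [[-0.0607  0.0891]
 [ 0.0663  0.0889]
 [-0.0637 -0.0895]]
tcp block [[ 0.04254137 -0.02389012]]
```

View pics/w3c.png

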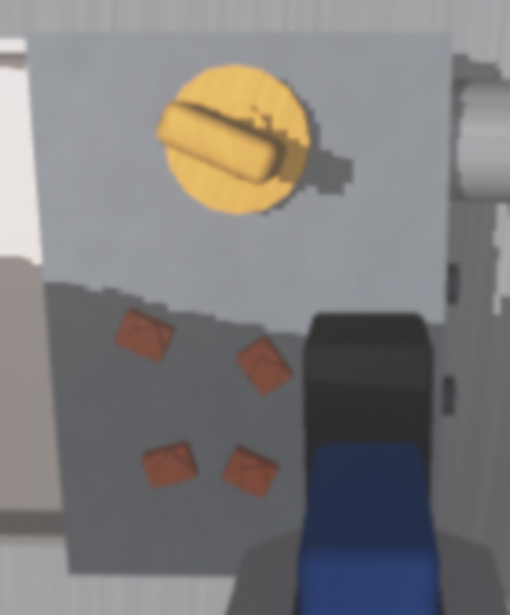

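Request:
{"api": "step_arm", "payload": {
  "motion": "0 1.5 -0.2 0.4 0 0 0;0 2.5 0 0 0 0 0;0 2.5 0 0 0 0 0;0 1.5 0 0 0 0 0;0 0.7 0 0 0 0 0;0 0 0 0 0 0 0;0 0 0 0 0 0 0;0 0 0 0 0 0 0"
}}

```text
time: 6.93
tool_pos: [0.6395, 0.0214, 0.1324]
ee_rot: [-0.089, 1.568, 0.007]
wrist_force: [-0.0, -0.1, -2.1]
width: 0.0219
```

```bash
python3 - <<'E'
from h import *
p,R,o=tool(); print(p.round(4),o['wrist_force'].round(2))
goal(b2w(.046,-.026,.125),[0,0,-1],bx())
cv2.imwrite('pics/w4.png',snapshot('wrist')[:,:,::-1])
im=snapshot('side')[:,:,::-1];crop(im,200,130,360,260,4.5,'pics/s4.png')
E
```

```text
[0.6395 0.0214 0.1324] [-0.04 -0.13 -2.14]
sg 1 turn [0.001 0.003 0.   ] shift before turn cm [ 0.74 -0.15 -0.24] shift after turn cm [ 0.74 -0.15 -0.24]
sg -1 turn [-3.141 -0.     0.005] shift before turn cm [ 0.74 -0.15 -0.24] shift after turn cm [0.74 0.15 0.24]
```

View pics/w4.png

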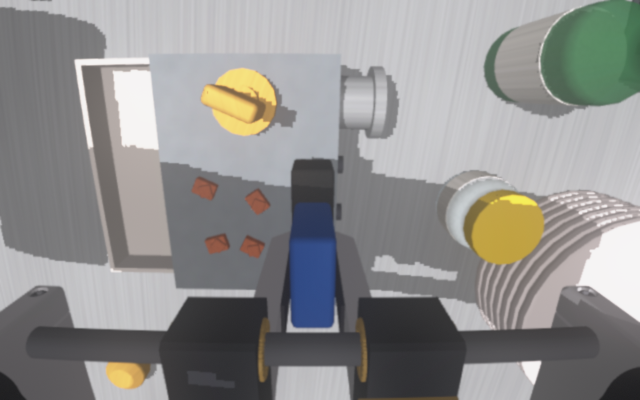

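View pics/s4.png

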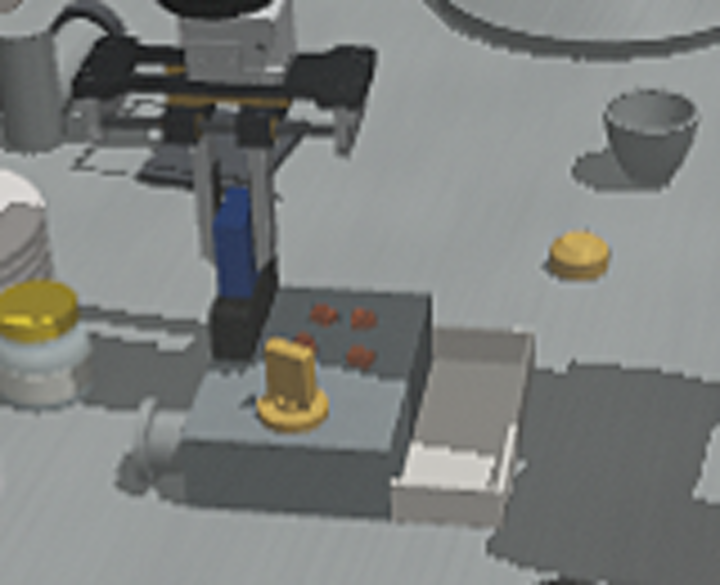

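Request:
{"api": "step_arm", "payload": {
  "motion": "0 0.3 -0.15 -0.1 0 0 0;0 0.2 0 0 0 0 0;0 0 0 0 0 0 0;0 0 0 0 0 0 0"
}}

```text
time: 7.37
tool_pos: [0.6376, 0.0191, 0.1253]
ee_rot: [2.719, 1.57, 2.813]
wrist_force: [-0.3, 0.0, -2.5]
width: 0.0219
```

```bash
python3 - <<'E'
from h import *
p,R,o=tool(); print(p.round(4),o['wrist_force'].round(2))
goal(b2w(.046,-.026,.125),[0,0,-1],bx())
im=snapshot('side')[:,:,::-1];crop(im,200,130,360,260,4.5,'pics/s5.png')
E
```

```text
[0.6376 0.0191 0.1253] [-0.32  0.04 -2.51]
sg 1 turn [-0. -0. -0.] shift before turn cm [ 0.03  0.06 -0.03] shift after turn cm [ 0.03  0.06 -0.03]
sg -1 turn [ 3.142e+00 -0.000e+00  1.000e-03] shift before turn cm [ 0.03  0.06 -0.03] shift after turn cm [ 0.03 -0.06  0.03]
```

View pics/s5.png

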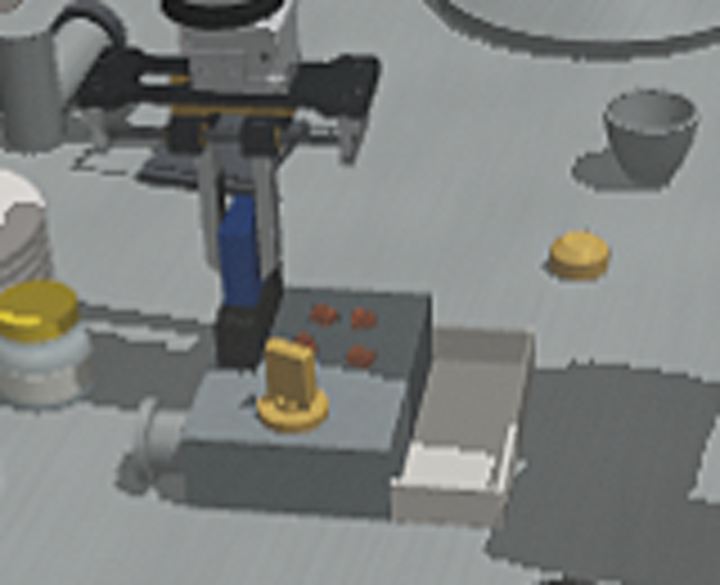

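Request:
{"api": "step_arm", "payload": {
  "motion": "0 0.1 0 -0.3 0 0 0;0 0 0 -0.6 0 0 0;0 0 0 -0.7 0 0 0;0 0 0 -0.7 0 0 0;0 0 0 -0.7 0 0 0;0 0 0 -0.7 0 0 0;0 0 0 -0.7 0 0 0;0 0 0 -0.7 0 0 0;0 0 0 -0.7 0 0 0;0 0 0 -0.7 0 0 0;0 0 0 -0.7 0 0 0;0 0 0 -0.7 0 0 0;0 0 0 -0.7 0 0 0;0 0 0 -0.7 0 0 0;0 0 0 -0.7 0 0 0;0 0 0 -0.7 0 0 0;0 0 0 -0.7 0 0 0;0 0 0 -0.5 0 0 0;0 0 0 0 0 0 0;0 0 0 0 0 0 0"
}}

```text
time: 9.08
tool_pos: [0.5192, 0.0079, 0.1246]
ee_rot: [0.03, 1.57, 0.125]
wrist_force: [0.5, 0.3, -2.3]
width: 0.0221
```

```bash
python3 - <<'E'
from h import *
p,R,o=tool(); print(p.round(4),o['wrist_force'].round(2))
goal(b2w(-.07,-.026,.125),[0,0,-1],bx())
cv2.imwrite('pics/w6.png',snapshot('wrist')[:,:,::-1])
im=snapshot('side')[:,:,::-1];crop(im,200,130,360,260,4.5,'pics/s6.png')
E
```

```text
[0.5192 0.0079 0.1246] [ 0.52  0.31 -2.26]
sg 1 turn [ 0.     0.001 -0.   ] shift before turn cm [-0.04  0.05  0.27] shift after turn cm [-0.04  0.05  0.27]
sg -1 turn [-3.142e+00  0.000e+00  1.000e-03] shift before turn cm [-0.04  0.05  0.27] shift after turn cm [-0.04 -0.05 -0.27]
```

View pics/w6.png

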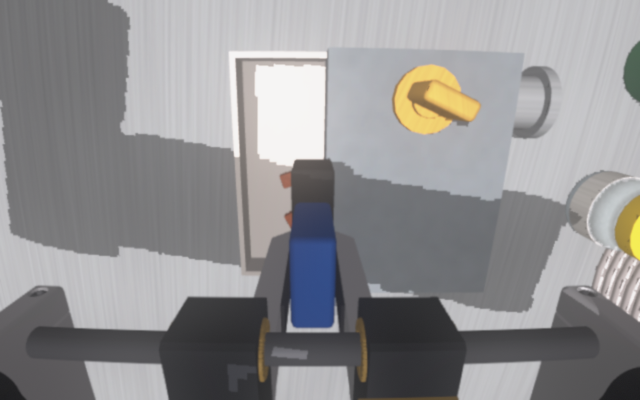

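View pics/s6.png

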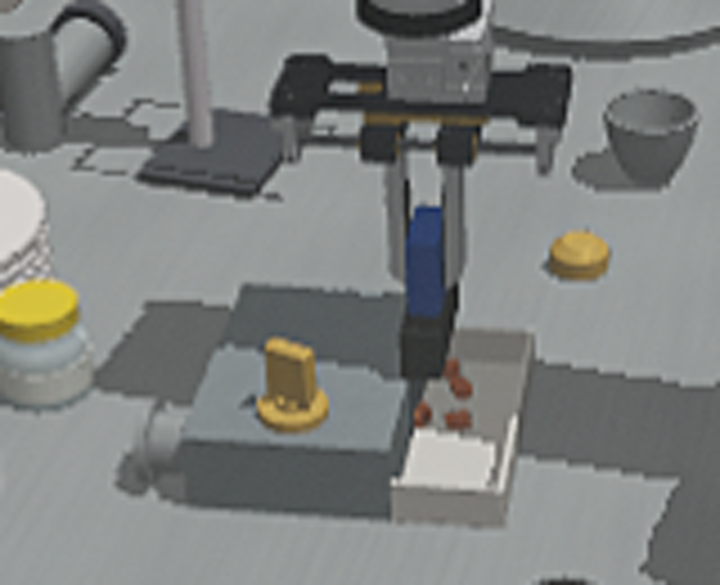

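Request:
{"api": "step_arm", "payload": {
  "motion": "0 -1.5 0 0 0 0 0;0 -3 0 0 0 0 0;0 -3 0 0 0 0 0;0 -2 0 0 0 0 0;0 0 0 0 0 0 0;0 0 0 0 0 0 0"
}}

```text
time: 9.68
tool_pos: [0.5202, 0.0079, 0.2204]
ee_rot: [-0.151, 1.568, -0.056]
wrist_force: [0.4, 0.2, -1.8]
width: 0.0221
```

```bash
python3 - <<'E'
from h import *
p,R,o=tool(); print(p.round(4),o['wrist_force'].round(2))
goal([.5500,.350,.2],[0,0,-1],[np.cos(.34),-np.sin(.34),0])
im=snapshot('side')[:,:,::-1];crop(im,200,130,360,260,4.5,'pics/s7.png')
im=snapshot('top')[:,:,::-1];crop(im,290,130,380,220,6,'pics/t7.png')
E
```

```text
[0.5202 0.0079 0.2204] [ 0.35  0.16 -1.78]
sg 1 turn [ 0.435  0.003 -0.   ] shift before turn cm [ 2.04 33.77  6.21] shift after turn cm [ 2.04 33.24 -8.6 ]
sg -1 turn [-2.706  0.     0.004] shift before turn cm [ 2.04 33.77  6.21] shift after turn cm [  2.04 -33.24   8.6 ]
```

View pics/s7.png

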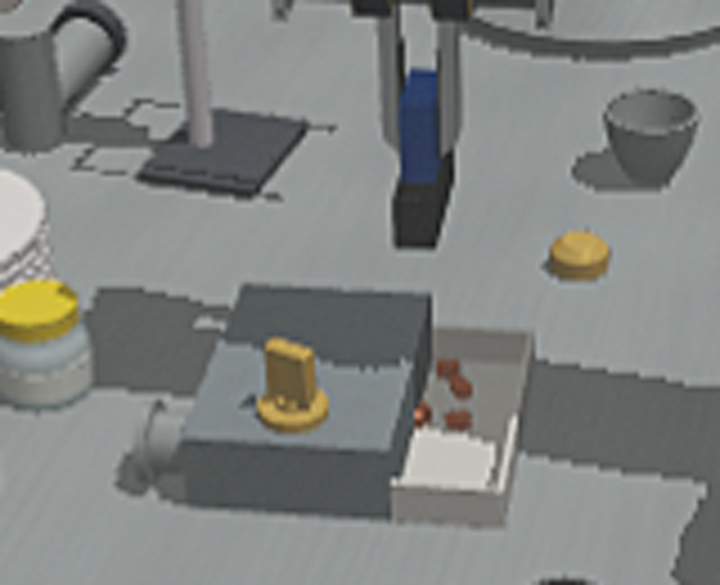

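View pics/t7.png

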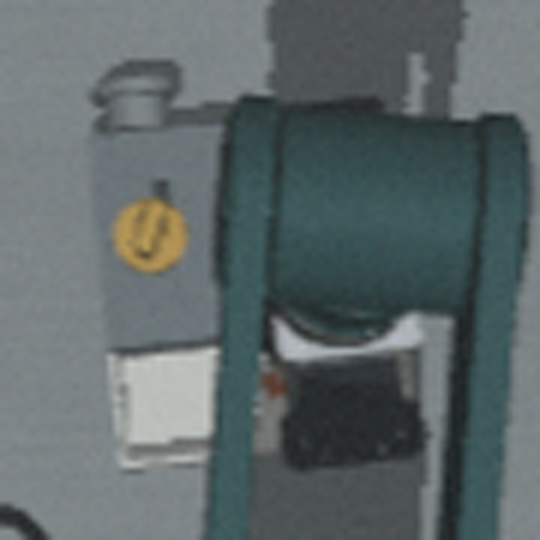

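Request:
{"api": "step_arm", "payload": {
  "motion": "0 0 0 0 0.109 0 0;0 0 0 0 0.109 0 0;0 0 0 0 0.109 0 0;0 0 0 0 0.108 0 0;0 0 2 -0.5 0 0 0;0 0 3.3 -0.85 0 0 0;0 0 3.3 -0.85 0 0 0;0 0 3.3 -0.85 0 0 0;0 0 3.3 -0.85 0 0 0;0 0 3.3 -0.85 0 0 0;0 0 3.3 -0.85 0 0 0;0 0 3.3 -0.85 0 0 0;0 0 3.3 -0.85 0 0 0;0 0 3 -0.85 0 0 0;0 0 1.8 -0.45 0 0 0;0 2 0 0 0 0 0;0 3 0 0 0 0 0;0 3 0 0 0 0 0;0 2 0 0 0 0 0;0 1 0 0 0 0 0"
}}

```text
time: 11.45
tool_pos: [0.5454, 0.3479, 0.1017]
ee_rot: [-2.319, 1.558, -2.659]
wrist_force: [0.2, -0.4, -2.8]
width: 0.0216
```

Request:
{"api": "step_arm", "payload": {
  "motion": "0 1 0 0 0 0 0;0 0 0 0 0 0 0;0 0 0 0 0 0 0;0 0 0 0 0 0 0"
}}

```text
time: 11.78
tool_pos: [0.5499, 0.3501, 0.1013]
ee_rot: [0.845, 1.568, 0.505]
wrist_force: [0.4, 0.4, -1.7]
width: 0.0215
```

```bash
python3 - <<'E'
from h import *
p,R,o=tool(); print(p.round(4),o['wrist_force'].round(2))
goal([.550,.350,.0674],[0,0,-1],[np.cos(.34),-np.sin(.34),0])
im=snapshot('top')[:,:,::-1];crop(im,190,120,380,240,4,'pics/t8.png')
im=snapshot('side')[:,:,::-1];crop(im,150,170,350,320,4,'pics/s8.png')
E
```

```text
[0.5499 0.3501 0.1013] [ 0.44  0.38 -1.71]
sg 1 turn [-0.     0.002 -0.002] shift before turn cm [ 3.39 -0.01  0.01] shift after turn cm [ 3.39 -0.    0.01]
sg -1 turn [ 3.142e+00 -4.000e-03 -3.000e-03] shift before turn cm [ 3.39 -0.01  0.01] shift after turn cm [ 3.39  0.   -0.01]
```

View pics/s8.png

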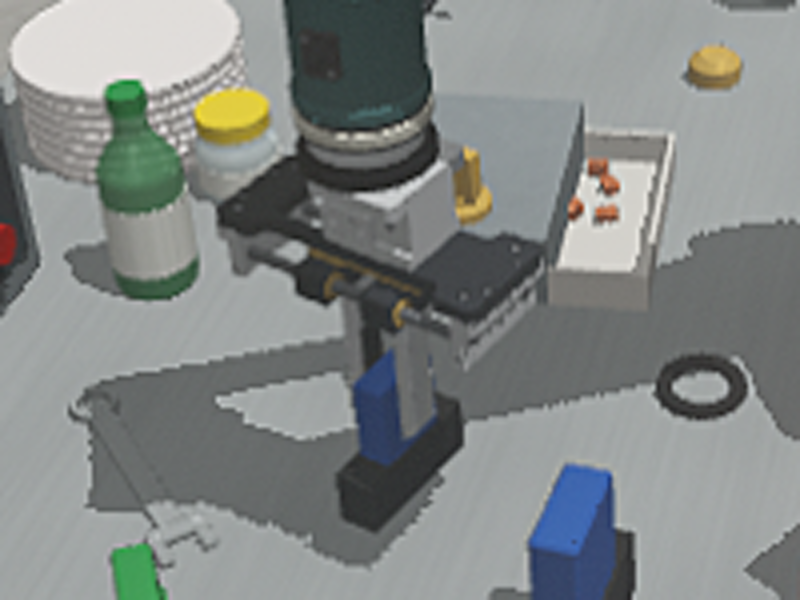

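View pics/t8.png

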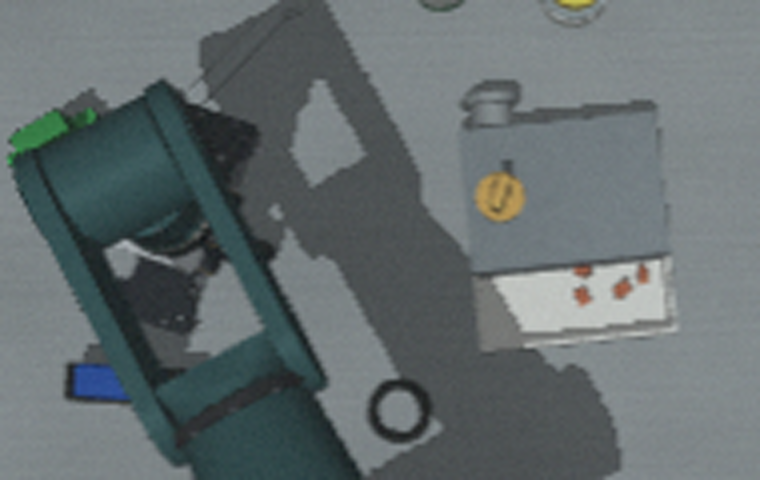

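```bash
python3 - <<'E'
from h import *
T=camera_params('top');S=camera_params('side')
un=lambda uv,s,x0,y0:(np.array(uv,float)+.5)/s-.5+np.array([x0,y0])
a=un([[583,270],[583,295],[623,289],[643,273]],4,190,120)
b=un([[575,207],[606,213],[610,184],[598,166]],4,150,170)
c,s=np.cos(BY),np.sin(BY)
X=tri(T,a,S,b); print(np.c_[(X[:,:2]-BP)@np.array([[c,-s],[s,c]]),X[:,2:]].round(4))
E
```

```text
[[-0.0689 -0.0114  0.0111  0.0001]
 [-0.092  -0.0088  0.0091  0.0003]
 [-0.0905 -0.0462  0.0091  0.    ]
 [-0.0784 -0.0663  0.0111  0.0008]]
```

Request:
{"api": "step_arm", "payload": {
  "motion": "0 1.2 0 0 0 0 0;0 1 0 0 0 0 0;0 0.6 0 0 0 0 0;0 0.3 0 0 0 0 0;0 0 0 0 0 0 0;0 0.1 0 0 0 0 0;0 0 0 0 0 0 0;0 0 0 0 0 0 0"
}}

```text
time: 12.55
tool_pos: [0.5489, 0.3496, 0.0674]
ee_rot: [-2.687, 1.571, -3.027]
wrist_force: [-0.5, -0.1, -1.7]
width: 0.0218
```

Request:
{"api": "step_arm", "payload": {
  "motion": "0 0.1 0 0 0 0 0;0 0 0 0 0 0 0;0 0 0 0 0 0 0"
}}

```text
time: 12.8
tool_pos: [0.549, 0.3497, 0.0673]
ee_rot: [0.92, 1.57, 0.58]
wrist_force: [-2.4, -0.5, 3.5]
width: 0.0216
```

Request:
{"api": "step_arm", "payload": {
  "motion": "50 0 0 0 0 0 0;100 0 0 0 0 0 0;100 0 0 0 0 0 0;100 0 0 0 0 0 0;100 0 0 0 0 0 0;100 0 0 0 0 0 0;100 -1.5 0 0 0 0 0;100 -3 0 0 0 0 0;100 -4 0 0 0 0 0;100 -4 0 0 0 0 0;100 -2.5 0 0 0 0 0;100 -1 0 0 0 0 0;100 0 0 0 0 0 0"
}}

```text
time: 13.88
tool_pos: [0.5502, 0.3503, 0.2305]
ee_rot: [0.827, 1.564, 0.487]
wrist_force: [-0.3, 0.6, -0.3]
width: 0.0939
```

```bash
python3 - <<'E'
from h import *
p,R,o=tool(); print(p.round(4),o['wrist_force'].round(2),o['width'],o['joint_positions'].round(3))
cv2.imwrite('pics/w9.png',snapshot('wrist')[:,:,::-1])
d=dict(np.load('w3.npz'))
# plug tab: long edges direction from w3 crop (3x, 190,55)
un=lambda uv:(np.array(uv,float)+.5)/3-.5+np.array([190,55])
X=onz(d,un([[173,101],[280,143],[157,133],[262,184]]),.105); print(X.round(4))
for a,b in ((0,1),(2,3)): v=X[b]-X[a]; print('yaw',np.arctan2(v[1],v[0]),np.linalg.norm(v))
print('centre',X.mean(0), 'bore',b2w(0,.058,.1))
E
```

```text
[0.5502 0.3503 0.2305] [-0.3   0.62 -0.33] 0.09388789818000699 [0.48  0.312 1.095 0.    1.727 0.82 ]
[[0.5741 0.1086 0.105 ]
 [0.6026 0.1005 0.105 ]
 [0.5703 0.1002 0.105 ]
 [0.5986 0.0895 0.105 ]]
yaw -0.27801396949408635 0.029642822139667294
yaw -0.35946269951073195 0.030271308391869495
centre [0.58640377 0.09968452 0.105     ] bore [0.58350983 0.09893957 0.1       ]
```

View pics/w9.png

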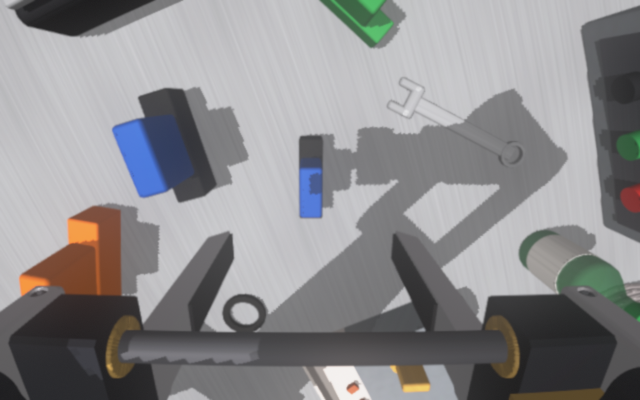

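```bash
python3 - <<'E'
from h import *
y=-.33
goal([.5845,.0992,.20],[0,0,-1],[-np.sin(y),np.cos(y),0])
E
```

```text
sg 1 turn [-1.581  0.002 -0.   ] shift before turn cm [  2.69 -22.45  11.68] shift after turn cm [  2.71 -11.46 -22.57]
sg -1 turn [ 1.561 -0.    -0.002] shift before turn cm [  2.69 -22.45  11.68] shift after turn cm [ 2.71 11.46 22.57]
```

Request:
{"api": "step_arm", "payload": {
  "motion": "100 0 0 0 -0.12 0 0;100 0 0 0 -0.12 0 0;100 0 0 0 -0.12 0 0;100 0 0 0 -0.12 0 0;100 0 0 0 -0.12 0 0;100 0 0 0 -0.12 0 0;100 0 0 0 -0.12 0 0;100 0 0 0 -0.12 0 0;100 0 0 0 -0.12 0 0;100 0 0 0 -0.12 0 0;100 0 0 0 -0.12 0 0;100 0 0 0 -0.12 0 0;100 0 0 0 -0.12 0 0;100 0 0 0 -0.02 0 0;100 0.4 -1.6 -3.2 0 0 0;100 0.4 -1.6 -3.2 0 0 0;100 0.4 -1.6 -3.2 0 0 0;100 0.4 -1.6 -3.2 0 0 0;100 0.4 -1.6 -3.2 0 0 0;100 0.4 -1.6 -3.2 0 0 0"
}}

```text
time: 15.6
tool_pos: [0.5762, 0.1351, 0.1994]
ee_rot: [2.025, 1.566, -3.02]
wrist_force: [0.4, -0.7, 0.6]
width: 0.0941
```

Request:
{"api": "step_arm", "payload": {
  "motion": "100 0.3 -1 -2 0 0 0;100 0 -0.9 -1.4 0 0 0;100 0 0 0 0 0 0;100 0 0 0 0 0 0"
}}

```text
time: 15.93
tool_pos: [0.5835, 0.098, 0.1972]
ee_rot: [1.791, 1.567, 3.027]
wrist_force: [0.7, 0.7, 0.3]
width: 0.0939
```

```bash
python3 - <<'E'
from h import *
p,R,o=tool(); print(p.round(4),o['joint_positions'].round(3))
y=-.33
goal([.5845,.0992,.089],[0,0,-1],[-np.sin(y),np.cos(y),0])
W=camera_params('wrist'); np.savez('w10.npz',p=p,Rm=R.as_matrix(),**W)
im=snapshot('wrist')[:,:,::-1]
cv2.imwrite('pics/w10.png',im); crop(im,240,130,400,280,5,'pics/w10c.png')
E
```

```text
[0.5835 0.098  0.1972] [ 7.000e-02  1.890e-01  1.310e+00  1.000e-03  1.646e+00 -1.166e+00]
sg 1 turn [-0.004 -0.001 -0.004] shift before turn cm [10.82 -0.1   0.16] shift after turn cm [10.82 -0.06  0.15]
sg -1 turn [ 3.137e+00 -6.000e-03  1.000e-03] shift before turn cm [10.82 -0.1   0.16] shift after turn cm [10.82  0.06 -0.15]
```

View pics/w10.png

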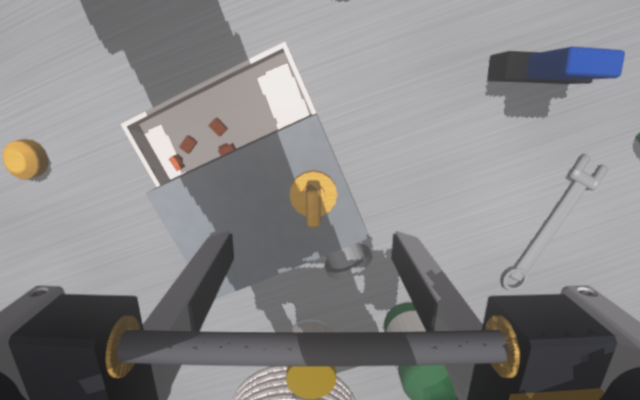

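View pics/w10c.png

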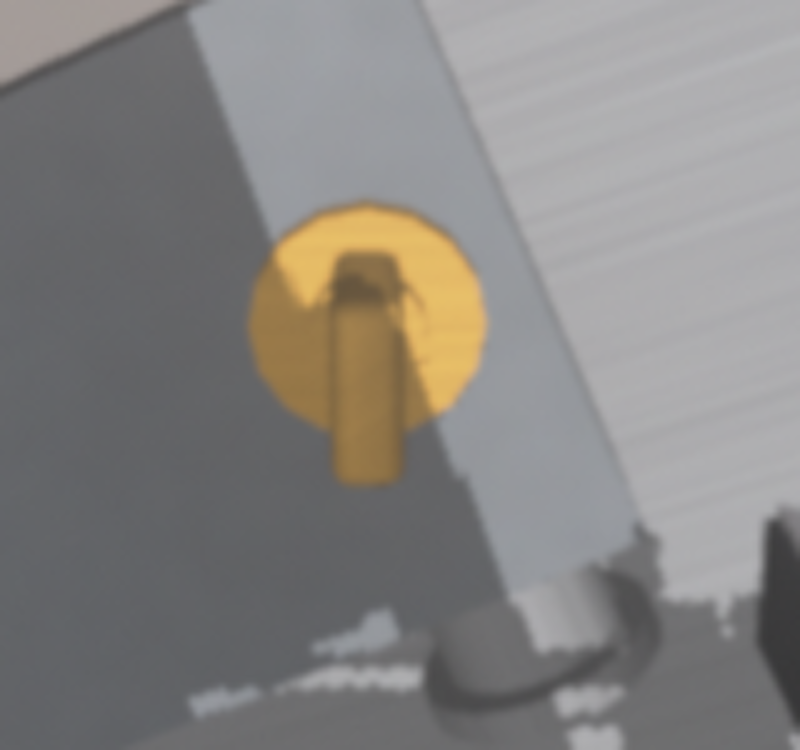

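```bash
python3 - <<'E'
from h import *
d=dict(np.load('w10.npz')); p=d['p'];R=Rn.from_matrix(d['Rm'])
un=lambda uv:(np.array(uv,float)+.5)/5-.5+np.array([240,130])
X=onz(d,un([[331,302],[405,302],[333,483],[403,483]]),.105); print(R.inv().apply(X-p).round(4)); print(X.mean(0))
X=onz(d,un([[249,325],[487,325],[367,203]]),.063); print(R.inv().apply(X-p).round(4))
E
```

```text
[[ 0.0923  0.0139 -0.0039]
 [ 0.0923  0.0139  0.0078]
 [ 0.0922 -0.0168 -0.0037]
 [ 0.0921 -0.0168  0.0077]]
[0.58515247 0.09939473 0.105     ]
[[ 0.1342 -0.0024 -0.0199]
 [ 0.1342 -0.0024  0.0241]
 [ 0.1343  0.0206  0.0019]]
```

Request:
{"api": "step_arm", "payload": {
  "motion": "100 2 -0.15 0.2 0 0 0;100 2.5 0 0 0 0 0;100 2.5 0 0 0 0 0;100 2 0 0 0 0 0;100 1 0 0 0 0 0;100 0.5 0 0 0 0 0;100 0 0 0 0 0 0;100 0 0 0 0 0 0"
}}

```text
time: 16.65
tool_pos: [0.5869, 0.1006, 0.0955]
ee_rot: [-1.053, 1.569, 0.188]
wrist_force: [0.3, -0.1, 0.4]
width: 0.0944
```

```bash
python3 - <<'E'
from h import *
p,R,o=tool(); print(p.round(4),o['wrist_force'].round(2))
y=-.33
goal([.585,.0994,.089],[0,0,-1],[-np.sin(y),np.cos(y),0])
cv2.imwrite('pics/w11.png',snapshot('wrist')[:,:,::-1])
E
```

```text
[0.5869 0.1006 0.0955] [ 0.27 -0.1   0.39]
sg 1 turn [-0.     0.001  0.001] shift before turn cm [ 0.65  0.14 -0.18] shift after turn cm [ 0.65  0.14 -0.18]
sg -1 turn [ 3.141e+00  2.000e-03 -1.000e-03] shift before turn cm [ 0.65  0.14 -0.18] shift after turn cm [ 0.65 -0.14  0.18]
```

View pics/w11.png

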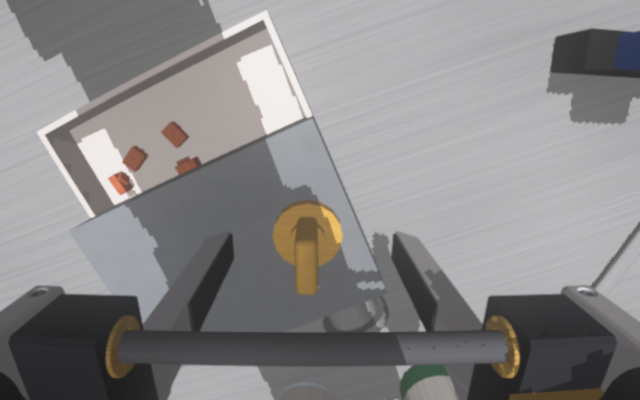

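Request:
{"api": "step_arm", "payload": {
  "motion": "100 0.4 0.14 -0.15 0 0 0;100 0.2 0 0 0 0 0;100 0 0 0 0 0 0;0 0 0 0 0 0 0;0 0 0 0 0 0 0;0 0 0 0 0 0 0;0 0 0 0 0 0 0;0 0 0 0 0 0 0;0 0 0 0 0 0 0;0 0 0 0 0 0 0;0 0 0 0 0 0 0;0 0 0 0 0 0 0;0 0 0 0 0 0 0;0 0 0 0 0 0 0;0 0 0 0 0 0 0;0 0 0 0 0 0 0;0 0 0 0 0 0 0;0 0 0 0 0 0 0;0 0 0 0 0 0 0;0 0 0 0 0 0 0"
}}

```text
time: 18.37
tool_pos: [0.5845, 0.0988, 0.0885]
ee_rot: [2.86, 1.57, -2.184]
wrist_force: [-1.4, -0.0, -0.0]
width: 0.0118
```

Request:
{"api": "step_arm", "payload": {
  "motion": "0 0 0 0 0 0 0;0 0 0 0 0 0 0;0 0 0 0 0 0 0"
}}

```text
time: 18.62
tool_pos: [0.5845, 0.0988, 0.0885]
ee_rot: [2.948, 1.57, -2.095]
wrist_force: [-0.8, -1.5, 0.3]
width: 0.0121
```

```bash
python3 - <<'E'
from h import *
p,R,o=tool(); print(p.round(4),o['wrist_force'].round(2),o['width'])
W=camera_params('wrist'); np.savez('w12.npz',p=p,Rm=R.as_matrix(),**W)
cv2.imwrite('pics/w12.png',snapshot('wrist')[:,:,::-1])
E
```

```text
[0.5845 0.0988 0.0885] [-0.75 -1.54  0.32] 0.012085327527517337
```

View pics/w12.png

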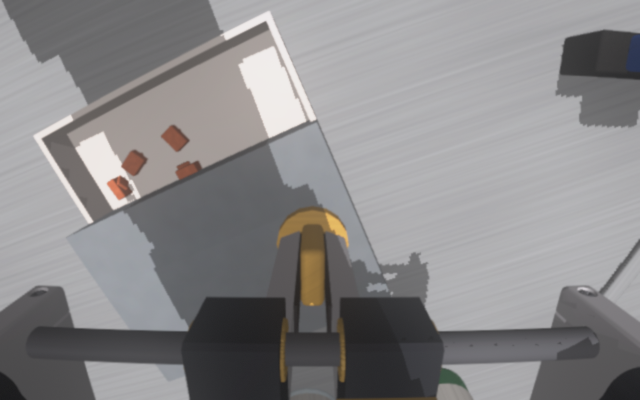

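Request:
{"api": "step_arm", "payload": {
  "motion": "0 -0.5 0 0 0 0 0;0 -1 0 0 0 0 0;0 -1.5 0 0 0 0 0;0 -2 0 0 0 0 0;0 -2.5 0 0 0 0 0;0 -3 0 0 0 0 0;0 -3 0 0 0 0 0;0 -3 0 0 0 0 0;0 -2.5 0 0 0 0 0;0 -1 0 0 0 0 0;0 0 0 0 0 0 0"
}}

```text
time: 19.58
tool_pos: [0.5857, 0.0993, 0.2925]
ee_rot: [-1.11, 1.564, 0.13]
wrist_force: [-1.4, -0.5, -2.8]
width: 0.0119
```

```bash
cat >> h.py <<'E'
FY=-.0926; c_,s_=np.cos(FY),np.sin(FY)
XF=np.array([np.cos(.4)*c_,np.cos(.4)*s_,np.sin(.4)]); ZF=np.array([-np.sin(.4)*c_,-np.sin(.4)*s_,np.cos(.4)]); YF=np.array([-s_,c_,0])
FOC=np.array([.6147,-.2954,.1988])
E
python3 - <<'E'
from h import *
p,R,o=tool(); print(p.round(4),o['wrist_force'].round(2),o['width'],o['joint_positions'].round(3))
print('hover'); goal(FOC+.0565*ZF+.10*ZF-.03*XF,-ZF,YF)
print('final'); goal(FOC+.0565*ZF,-ZF,YF); print(FOC+.0565*ZF)
cv2.imwrite('pics/s13.png',snapshot('side')[:,:,::-1])
E
```

```text
[0.5857 0.0993 0.2925] [-1.39 -0.55 -2.77] 0.011904270241274769 [ 0.072  0.179  1.135  0.     1.821 -1.168]
hover
sg 1 turn [-0.235 -0.045 -0.391] shift before turn cm [ -3.96  -6.97 -38.47] shift after turn cm [ -4.48   0.63 -39.03]
sg -1 turn [ 2.851 -0.568  0.066] shift before turn cm [ -3.96  -6.97 -38.47] shift after turn cm [-4.48 -0.63 39.03]
final
sg 1 turn [-0.235 -0.045 -0.391] shift before turn cm [  4.13 -13.39 -36.93] shift after turn cm [  5.52  -2.37 -39.03]
sg -1 turn [ 2.851 -0.568  0.066] shift before turn cm [  4.13 -13.39 -36.93] shift after turn cm [ 5.52  2.37 39.03]
[ 0.59279213 -0.29336551  0.25083995]
```

View pics/s13.png

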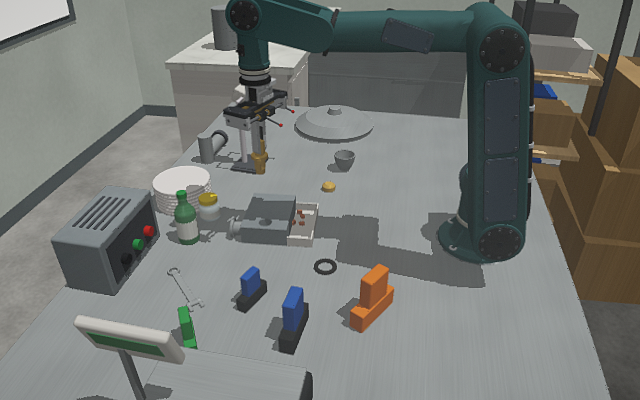

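Request:
{"api": "step_arm", "payload": {
  "motion": "0 0 0 0 -0.047 -0.009 -0.078;0 0 0 0 -0.047 -0.009 -0.078;0 0 0 0 -0.047 -0.009 -0.078;0 0 0 0 -0.047 -0.009 -0.078;0 0 0 0 -0.047 -0.009 -0.079;0 -0.4 0 -1.5 0 0 0;0 -0.5 0.05 -3 0 0 0;0 -0.5 0.05 -3.5 0 0 0;0 -0.5 0.05 -3.5 0 0 0;0 -0.5 0.05 -3.5 0 0 0;0 -0.5 0.05 -3.5 0 0 0;0 -0.5 0.05 -3.5 0 0 0;0 -0.5 0.1 -3.5 0 0 0;0 -0.5 0.1 -3.5 0 0 0;0 0 0.1 -3.5 0 0 0;0 0 0 -3 0 0 0;0 0 0 -2 0 0 0;0 0 0 -1 0 0 0;0 0 0 0 0 0 0;0 0 0 0 0 0 0"
}}

```text
time: 21.3
tool_pos: [0.5261, -0.2814, 0.3251]
ee_rot: [-1.566, 1.181, -0.089]
wrist_force: [0.1, 0.3, -3.2]
width: 0.0118
```

```bash
python3 - <<'E'
from h import *
p,R,o=tool(); print(p.round(4),o['wrist_force'].round(2),o['width'],o['joint_positions'].round(3))
print('final'); goal(FOC+.0565*ZF,-ZF,YF); goal(FOC+.0565*ZF-.03*XF,-ZF,YF)
im=snapshot('side')[:,:,::-1]; crop(im,190,40,350,190,5,'pics/s14.png')
im=snapshot('top')[:,:,::-1]; crop(im,380,50,500,200,4,'pics/t14.png')
cv2.imwrite('pics/w14.png',snapshot('wrist')[:,:,::-1])
E
```

```text
[ 0.5261 -0.2814  0.3251] [ 0.12  0.27 -3.25] 0.011819882072346508 [-0.711 -0.064  1.375  0.223  1.511 -2.165]
final
sg 1 turn [-0.001  0.001 -0.011] shift before turn cm [ 9.43 -3.43 -0.58] shift after turn cm [ 9.47 -3.33 -0.57]
sg -1 turn [ 3.14e+00 -1.70e-02 -2.00e-03] shift before turn cm [ 9.43 -3.43 -0.58] shift after turn cm [9.47 3.33 0.57]
sg 1 turn [-0.001  0.001 -0.011] shift before turn cm [ 9.46 -0.43 -0.59] shift after turn cm [ 9.47 -0.33 -0.57]
sg -1 turn [ 3.14e+00 -1.70e-02 -2.00e-03] shift before turn cm [ 9.46 -0.43 -0.59] shift after turn cm [9.47 0.33 0.57]
```

View pics/s14.png

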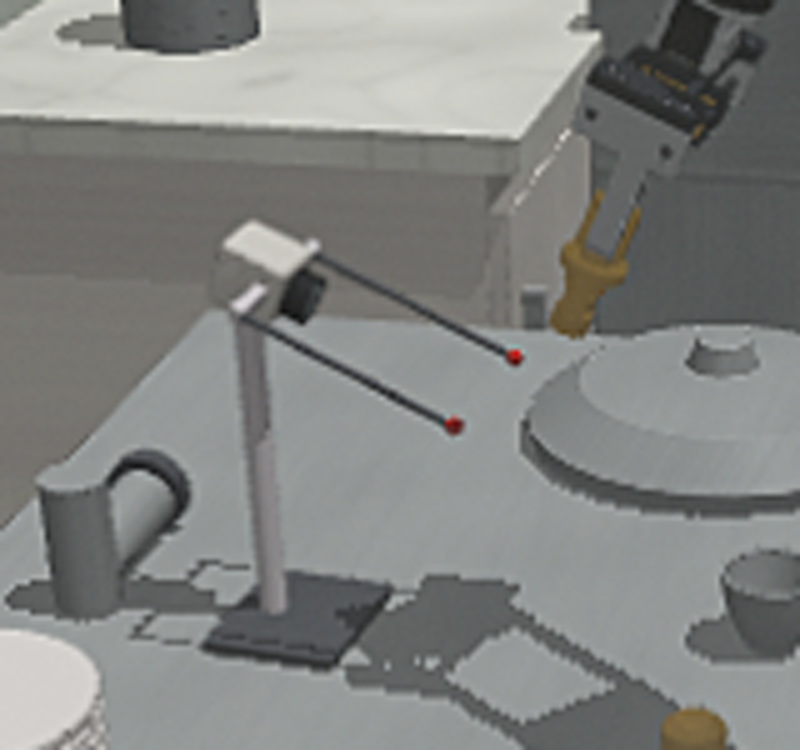

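View pics/t14.png

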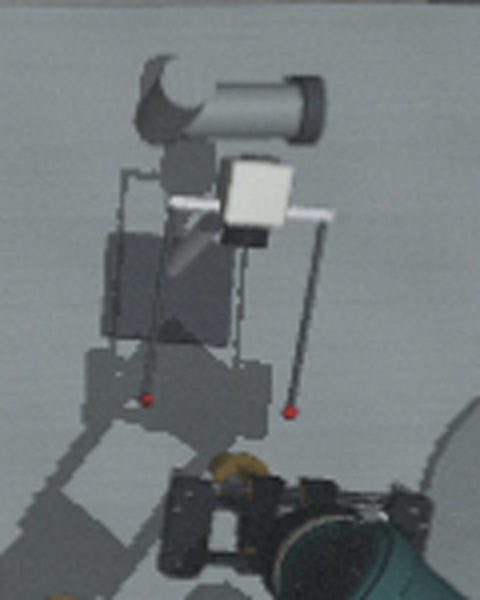

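View pics/w14.png

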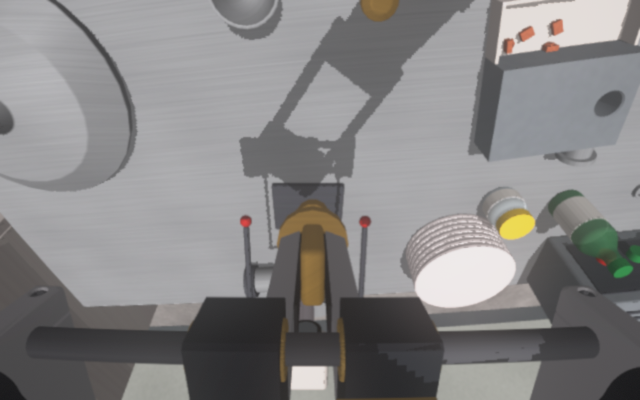

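Request:
{"api": "step_arm", "payload": {
  "motion": "0 1 0 -0.3 0 0 0;0 2 -0.1 -0.3 0 0 0;0 2 -0.1 0 0 0 0;0 2 -0.1 0 0 0 0;0 1.5 -0.1 0 0 0 0;0 0.8 0 0 0 0 0;0 0 -0.8 0 0 0 0;0 0 -1 0 0 0 0;0 0 -0.8 0 0 0 0;0 0 -0.3 0 0 0 0;0 0 0 0 0 0 0;0 0 0 0 0 0 0;0 0 0 0 0 0 0"
}}

```text
time: 22.53
tool_pos: [0.5915, -0.2944, 0.2543]
ee_rot: [-1.575, 1.178, -0.097]
wrist_force: [-0.7, 0.8, -4.3]
width: 0.0119
```

```bash
python3 - <<'E'
from h import *
p,R,o=tool(); print(p.round(4),o['wrist_force'].round(2),o['width'],o['joint_positions'].round(3))
print('final'); goal(FOC+.0565*ZF,-ZF,YF)
im=snapshot('side')[:,:,::-1]; crop(im,220,40,340,160,6,'pics/s15.png')
im=snapshot('top')[:,:,::-1]; crop(im,380,50,500,200,4,'pics/t15.png')
W=camera_params('wrist'); np.savez('w15.npz',p=p,Rm=R.as_matrix(),**W)
cv2.imwrite('pics/w15.png',snapshot('wrist')[:,:,::-1])
E
```

```text
[ 0.5915 -0.2944  0.2543] [-0.68  0.77 -4.31] 0.011894424527276943 [-0.649  0.073  1.377  0.207  1.357 -2.137]
final
sg 1 turn [ 0.    -0.002 -0.007] shift before turn cm [0.37 0.02 0.12] shift after turn cm [0.37 0.02 0.12]
sg -1 turn [-3.141e+00  1.200e-02 -3.000e-03] shift before turn cm [0.37 0.02 0.12] shift after turn cm [ 0.37 -0.02 -0.12]
```

View pics/s15.png

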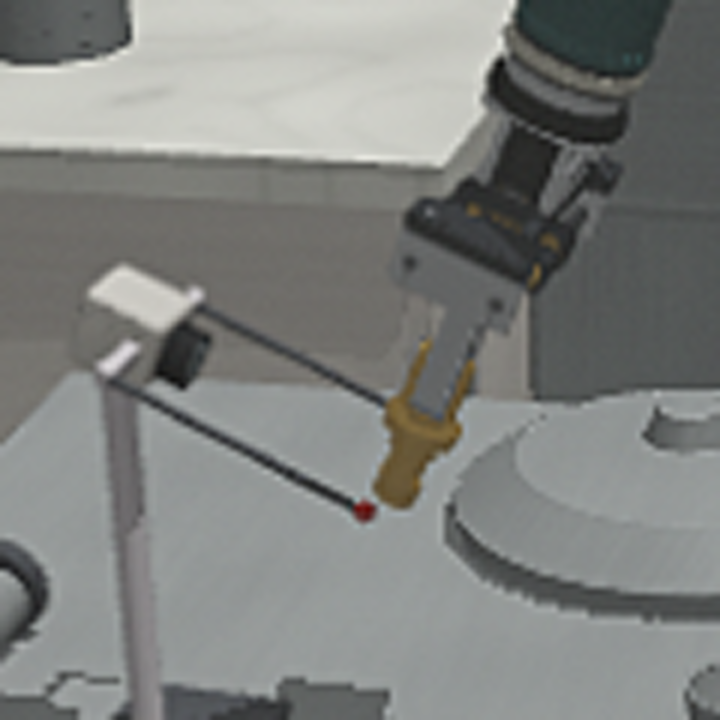

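View pics/t15.png

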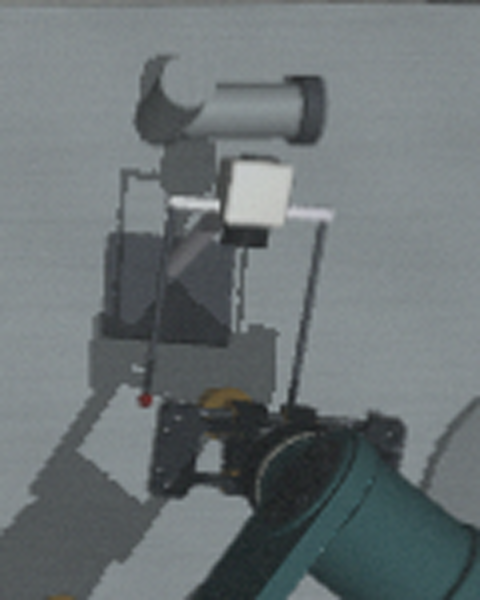

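View pics/w15.png

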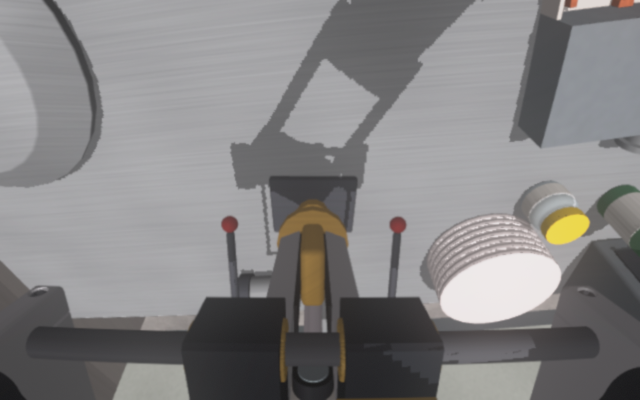

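```bash
python3 - <<'E'
from h import *
d=dict(np.load('w15.npz')); p=d['p'];R=Rn.from_matrix(d['Rm'])
c,dd=ray(d,[[229.7,224.7],[397.7,224.7]]); dd=R.inv().apply(dd); cc=R.inv().apply(c-p)
# scale so z separation=.12
n=dd/dd[:,:1]; s=.12/(n[1,2]-n[0,2]); print('tips in tool',(cc+n*s).round(4), (cc+n*s).mean(0).round(4))
print('FOC in tool',R.inv().apply(FOC-p).round(4))
T=camera_params('side'); q=proj(T,[FOC,p+R.apply([.0565,0,0]),p+R.apply([.0795,0,0]),p+R.apply([.0305,0,0])]); print(((q-[220,40]+.5)*6-.5).round(1))
E
```

```text
tips in tool [[ 0.0599 -0.0029 -0.0577]
 [ 0.0599 -0.003   0.0623]] [ 0.0599 -0.003   0.0023]
FOC in tool [ 0.0602 -0.0002  0.0013]
[[403.3 468.7]
 [406.6 462.5]
 [393.  496.1]
 [422.2 423.8]]
```

Request:
{"api": "step_arm", "payload": {
  "motion": "0 0.2 -0.1 0.15 0 0 0;0 0.15 0 0 0 0 0;0 0 0 0 0 0 0;0 0 0 0 0 0 0;0 0 0 0 0 0 0;0 0 0 0 0 0 0;0 0 0 0 0 0 0;0 0 0 0 0 0 0;0 0 0 0 0 0 0;0 0 0 0 0 0 0;0 0 0 0 0 0 0;0 0 0 0 0 0 0"
}}

```text
time: 23.68
tool_pos: [0.5941, -0.2932, 0.2513]
ee_rot: [-1.575, 1.178, -0.097]
wrist_force: [0.3, 0.2, -3.2]
width: 0.0114
```

```bash
python3 - <<'E'
from h import *
p,R,o=tool(); print(p.round(4),o['wrist_force'].round(2),o['width'],o['qvel'].round(3))
goal(FOC+.0565*ZF,-ZF,YF)
im=snapshot('side')[:,:,::-1]; cv2.imwrite('pics/s16f.png',im); crop(im,220,40,340,160,6,'pics/s16.png')
im=snapshot('top')[:,:,::-1]; crop(im,190,120,380,240,4,'pics/t16.png')
p,R,o=tool(); d=camera_params('wrist'); im=snapshot('wrist')[:,:,::-1]; crop(im,200,170,430,330,3.4,'pics/w16.png')
E
```

```text
[ 0.5941 -0.2932  0.2513] [ 0.33  0.24 -3.18] 0.011441448690652981 [-0.001 -0.002 -0.001 -0.001  0.     0.002]
sg 1 turn [ 0.    -0.002 -0.007] shift before turn cm [-0.01  0.13 -0.03] shift after turn cm [-0.01  0.13 -0.03]
sg -1 turn [-3.141e+00  1.200e-02 -2.000e-03] shift before turn cm [-0.01  0.13 -0.03] shift after turn cm [-0.01 -0.13  0.03]
```

View pics/s16.png

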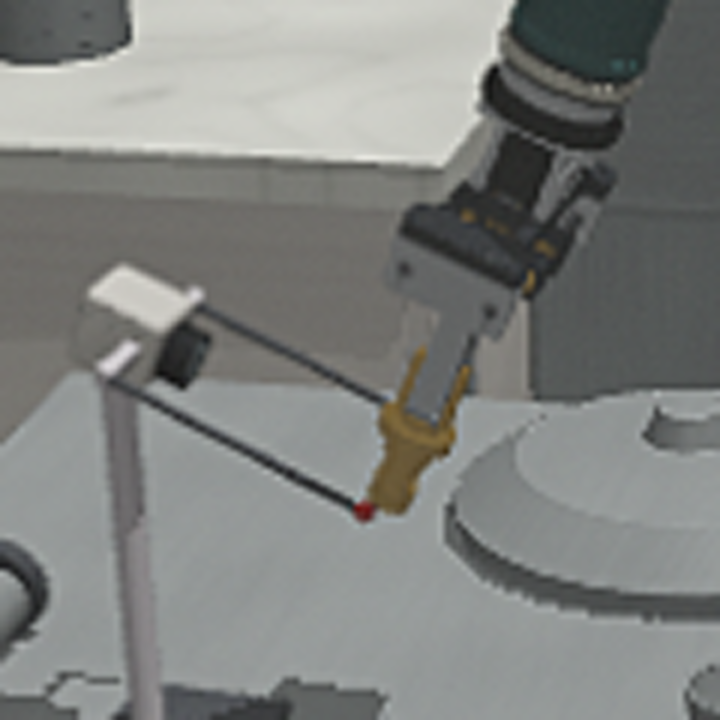

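View pics/t16.png

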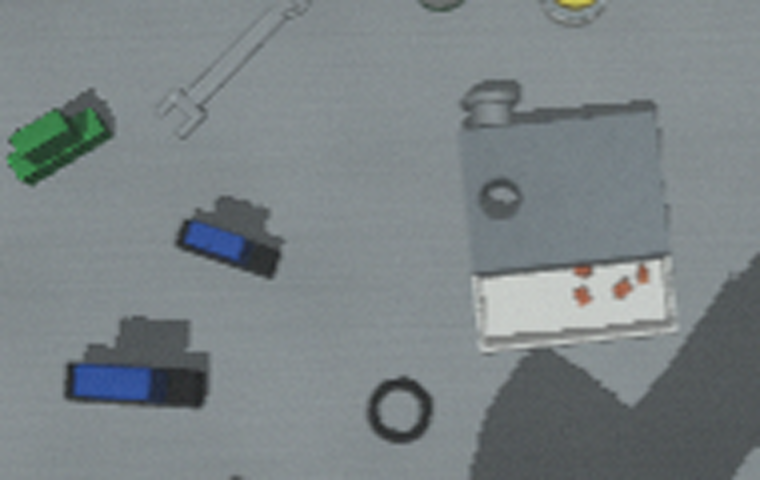

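View pics/w16.png

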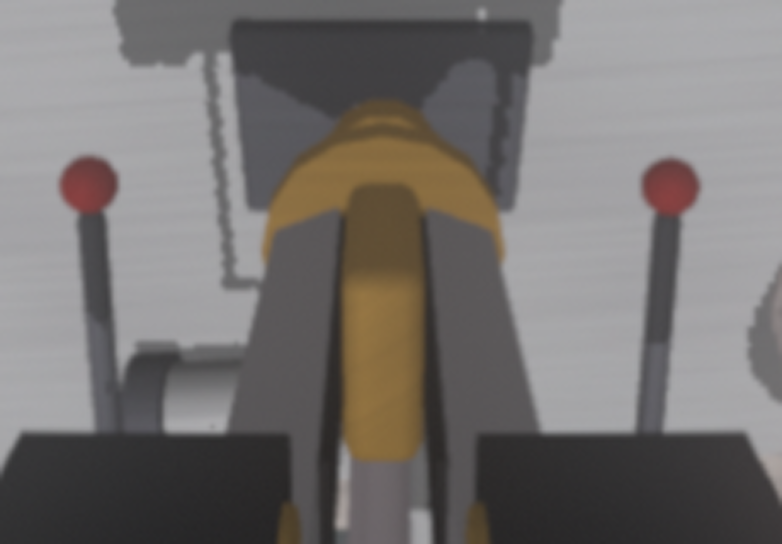

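View pics/s16f.png

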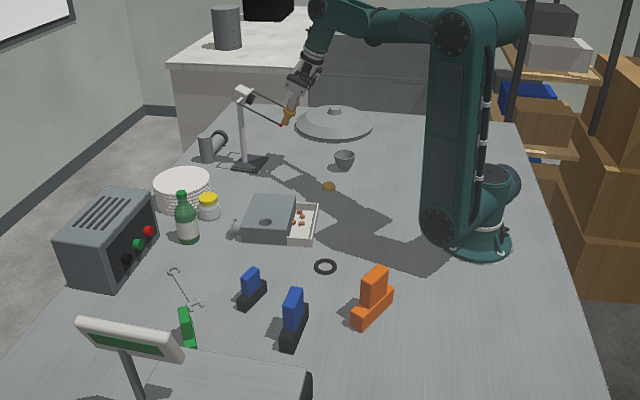

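The tips sit at (88,185) and (670,187) in the crop, midpoint about 379. The tab is at about 383, centred and square. All four chips are in the tray and the scraper is standing. Handing in.

```bash
python3 - <<'E'
from bench import robot
o=robot.get_obs(); print(o['time'],o['tool_pos'].round(4),o['width'],o['qvel'].round(3)); print(robot.close_job())
E
```

```text
23.8333 [ 0.5941 -0.2932  0.2513] 0.011363887966814796 [ 0.001  0.001  0.001  0.    -0.002  0.   ]
the job is handed in; nothing more can be done
None
```

I pushed all four chips into the tray in one scraper pass and stood the scraper back at its starting place. I then drew out the plug and handed the job in at 23.8 s with it held at the inspection camera's focus point.

Last checks:
- **Chips:** triangulated just after the push, all four were on the tray floor (about 10 mm up, x from -0.069 to -0.092 m in the block frame). The last pictures show them unmoved.
- **Scraper:** it stands upright on the bench, let go. The other bench items look undisturbed in the pictures, though I did not measure them.
- **Plug pose:** by arm pose, the port was about 1.3 mm from the measured focus point and within 0.01 rad of square, taking the stated 0.40 rad camera tilt. The arm was still, with the grip at 11.4 mm on the 12 mm tab.
- **Wrist view:** before the final nudge, the wrist view put the tip midpoint about 3 mm from the triangulated focus in depth. I moved part of the way, so the two estimates still differ by about 2 to 3 mm. The tolerance is 15 mm.
- **Not seen:** the port opening itself was not visible in any picture, so its facing comes from the tab's orientation in the jaws.

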